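# Rebuild the disc-spring stack on an electrolysis cell and key-start it

### The arm

A 7-joint arm with a two-finger parallel gripper is mounted at the origin on the work surface. World frame = base frame: x ahead of the robot, y to its left, z up, the work surface at z = 0. Lengths are in mm, angles in rad, forces in N, time in s.
With the tool pointing down it reaches from about 400 to 875 mm from the base axis. Payload 19.3 kg.
Tool frame: the origin (TCP) lies at the very end of the fingers, on their centre line; the grasp point (between the pads) lies 19 mm behind it (grip_point_offset is the z of the grasp point in the tool frame, in mm); z points along the fingers, x is the direction in which the jaws open and shut, and the axes are right-handed (so a half turn about z gives the same grasp; the last joint's range is limited). The gripper opens to 85 mm and grips with 20 to 120 N. Pads are 22 mm wide; open, the fingers measure 114 mm over their backs; the gripper's body (76 mm by 85 mm) begins 54 mm behind the grasp point. The pads swing forward as they close: fully open they stand 13 mm farther back than shut.
Start: joints at [1.07, 0.521, -0.036, 1.599, 0.021, 1.021, -0.113], TCP at [260.971, -567.899, 231.291] pointing down, gripper open.
Joint ranges: [-2.91, 2.91], [-0.3, 2.13], [-1.5, 1.42], [0.17, 2.43], [-1.26, 4.41], [0.16, 1.93], [-2.52, 2.52]. Speed limits (rad/s): [1.89, 1.89, 2.39, 2.39, 3.01, 3.01, 3.01].

### API

Orientations are given as a 3x3 rotation matrix whose columns are the frame's x, y, z axes.
In Python, from workcell import movep, movel, goto_joints, open_gripper, clamp, wait, inverse_kinematics, read_state, camera, PlanningError, finish_job, grip_point_offset gives the robot as it stands. Calls block until the motion is done:
- movep(position, orientation): joint-space move of the TCP to a pose.
- movel(position, frame=None, max_speed=150, guard=None): straight line of the TCP; frame=None keeps the orientation; max_speed is the mean speed in mm/s. With guard (N) it stops when the force on the tool has changed by that much, and returns True; else False.
- goto_joints(angles): joint-space move.
- open_gripper() and clamp(): open the fingers fully, or close them until they stop; the grip force is fixed at half the most.
- wait(seconds).
- inverse_kinematics(position, orientation): joint angles nearest the present ones, or None.
- read_state(): the state.
- camera(name): name is "scene" or "top" or "wrist"; returns a dict with "image" (384x512x3 uint8, blue, green, red), "range_z" (384x512 float32, mm along the optical axis (not along the pixel's ray), 0 where there is no reading), "fx", "fy", "cx", "cy" (pixels), "cam_to_world" (4x4, takes a point from camera to world coordinates). Camera axes: x right, y up, looking along -z (the intrinsics and any distortion apply to the point x, -y, -z); pixel columns grow to the right and rows downward; lengths in mm; the calibration is good to about 2 mm. A picture is of the moment at which its call begins.
A pose or a line that the arm cannot do raises PlanningError and nothing moves.
- finish_job(): hands the job in, once; it reports no verdict.
The state is a dict: "time": time; "qpos": joint angles; "qvel": joint speeds; "joint_efforts": joint torques, N m; "eef_pos": TCP position; "tool_rot": TCP orientation; "ft_force": force on the tool from outside, world axes, zero at the start; "torque": the same for the moment, N m; "finger_gap": finger opening in mm.
Only numpy, scipy, OpenCV 4.12 (cv2) and the standard library are available. Lean on these libraries where they do the work, as an engineer would, in place of code of your own. Each camera call takes 0.05 s, during which the arm holds its last target.

### The job

Stack every disc spring on the bench over the post of the electrolysis cell, each one the opposite way up from its neighbours so that none nest, then set the thrust cap, flange down, square on top of the stack. Only after that turn the key clockwise from off through run all the way to start, hold it there against its spring for about a second and let go so that it springs back to run; leave it in run and do not push the other things on the bench about.

Things in the scene. Friction and masses are not known exactly. Their poses are not given: they have to be found in the camera images.
- spring1: steel disc spring (cone washer), 75 g, 58 mm outside, 27 mm hole, 9.5 mm high: wide outer rim (upright edge 58 mm across, 4.5 mm tall, grip here) at one end, narrow inner rim (27 to 37 mm across) at the other, flat lands on both. Origin on the axis at mid height; z axis points from wide to narrow rim: up = domed (wide rim on the bench), down = dished (wide rim on top). May be absent
- spring2: disc spring like spring1, same size and frame. Stacked face to face or back to back they add 9.5 mm each; two the same way up nest at about 6 mm. May be absent
- spring3: disc spring like spring1, same size and frame. spring1 to 3 start domed, and two or three of them are present
- spring4: disc spring like spring1, same size and frame. spring4 to 6 start dished (z down), and two or three of them are present
- spring5: disc spring like spring1, same size and frame. If one kind (domed, dished) is more numerous, it must go on first; if equal either may
- spring6: disc spring like spring1, same size and frame. May be absent
- cap: aluminium thrust cap, 120 g: flange 58 mm across and 8 mm thick below, hub 36 mm across from 8 to 34 mm above the underside (grip it there), 26 mm bore right through. Origin at the centre of the underside, z up.
- seat (a point): on the fixed cell (metal block 150 x 120 mm along its x and y, 40 mm tall; low bolt heads and two short tube stubs do not touch anything): centre of its top face, at the foot of the upright post. z up. The post is 23 mm in diameter to 57 mm above this point, then tapers to 8 mm at 66 mm.
- key_barrel (a joint): key switch on the fixed console (white box 130 x 150 x 60 mm): lock barrel, 0 = off, 0.6 rad = run (stop). Turns clockwise from above as it grows, light friction 0.05 N m, stays where left.
- key (a joint): the key relative to the barrel, clockwise from above: 0 = rest, 0.6 rad = start (stop). Spring-return: 0.1 N m to leave 0, 0.17 N m at 0.6, so turning it first carries the barrel from off to run, then goes on to start (1.2 rad in all); let go, it springs back to 0 and the barrel stays at run.
- key_grip (a point): centre of the key's upright plastic bow, on its turning axis (vertical), 90 mm above the bench. The bow is 34 mm wide along this frame's x, 9 mm thick along its y, 30 mm tall (75 to 105 mm above the bench); the frame turns with the key.
- beaker: glass beaker, 90 mm across, 120 mm tall; bystander, origin at the centre of its underside
- wash_bottle: white plastic wash bottle, 70 mm across, 170 mm tall; bystander, origin at the centre of its underside
- meter: yellow multimeter lying flat, 75 x 140 x 34 mm; bystander, origin at the centre of its underside
- eraser: small eraser lying flat, 45 x 20 x 13 mm; bystander, origin at the centre of its underside
- marker: marker pen lying flat, 130 mm long, 14 mm thick; bystander, origin at the centre of its underside
- dish: shallow glass dish, 90 mm across, 18 mm tall; bystander, origin at the centre of its underside

How it is judged (in metres and radians):
On the way, in this order (a step that is already met when the one before it is completed fails the run):
1. every disc spring is on the post, flat, faces alternating, and released (horizontal distance between each of spring1, spring2, spring3, spring4, spring5, spring6 and seat below 0.005 m and angle between the z axis of each of spring1, spring2, spring3, spring4, spring5, spring6 and the z axis of seat, either way round below 0.1 rad and (z of spring1 in the frame of seat between 0.00275 and 0.00675 m or z of spring1 in the frame of seat between 0.01225 and 0.01625 m or z of spring1 in the frame of seat between 0.02175 and 0.02575 m or z of spring1 in the frame of seat between 0.03125 and 0.03525 m or z of spring1 in the frame of seat between 0.04075 and 0.04475 m or z of spring1 in the frame of seat between 0.05025 and 0.05425 m) and linear speed of each of spring1, spring2, spring3, spring4, spring5, spring6 below 0.02 m/s and (z of spring2 in the frame of seat between 0.00275 and 0.00675 m or z of spring2 in the frame of seat between 0.01225 and 0.01625 m or z of spring2 in the frame of seat between 0.02175 and 0.02575 m or z of spring2 in the frame of seat between 0.03125 and 0.03525 m or z of spring2 in the frame of seat between 0.04075 and 0.04475 m or z of spring2 in the frame of seat between 0.05025 and 0.05425 m) and (z of spring3 in the frame of seat between 0.00275 and 0.00675 m or z of spring3 in the frame of seat between 0.01225 and 0.01625 m or z of spring3 in the frame of seat between 0.02175 and 0.02575 m or z of spring3 in the frame of seat between 0.03125 and 0.03525 m or z of spring3 in the frame of seat between 0.04075 and 0.04475 m or z of spring3 in the frame of seat between 0.05025 and 0.05425 m) and (z of spring4 in the frame of seat between 0.00275 and 0.00675 m or z of spring4 in the frame of seat between 0.01225 and 0.01625 m or z of spring4 in the frame of seat between 0.02175 and 0.02575 m or z of spring4 in the frame of seat between 0.03125 and 0.03525 m or z of spring4 in the frame of seat between 0.04075 and 0.04475 m or z of spring4 in the frame of seat between 0.05025 and 0.05425 m) and (z of spring5 in the frame of seat between 0.00275 and 0.00675 m or z of spring5 in the frame of seat between 0.01225 and 0.01625 m or z of spring5 in the frame of seat between 0.02175 and 0.02575 m or z of spring5 in the frame of seat between 0.03125 and 0.03525 m or z of spring5 in the frame of seat between 0.04075 and 0.04475 m or z of spring5 in the frame of seat between 0.05025 and 0.05425 m) and (z of spring6 in the frame of seat between 0.00275 and 0.00675 m or z of spring6 in the frame of seat between 0.01225 and 0.01625 m or z of spring6 in the frame of seat between 0.02175 and 0.02575 m or z of spring6 in the frame of seat between 0.03125 and 0.03525 m or z of spring6 in the frame of seat between 0.04075 and 0.04475 m or z of spring6 in the frame of seat between 0.05025 and 0.05425 m) and contact force between the fingers and spring1 below 0.1 N and contact force between the fingers and spring2 below 0.1 N and contact force between the fingers and spring3 below 0.1 N and contact force between the fingers and spring4 below 0.1 N and contact force between the fingers and spring5 below 0.1 N and contact force between the fingers and spring6 below 0.1 N), for 0.2 s.
2. the thrust cap sits on the stack, released (horizontal distance between cap and seat below 0.005 m and angle between cap's own z axis and vertical below 0.1 rad and (z of cap in the frame of seat between 0.036 and 0.04 m or z of cap in the frame of seat between 0.0455 and 0.0495 m or z of cap in the frame of seat between 0.055 and 0.059 m) and linear speed of cap below 0.02 m/s and contact force between the fingers and cap below 0.1 N), for 0.2 s.
3. the key is held at start (value of joint key_barrel above 0.5 rad and value of joint key above 0.45 rad), for 0.4 s.
4. the key has been let go and has sprung back to run (value of joint key_barrel above 0.5 rad and value of joint key below 0.08 rad and contact force between the fingers and key below 0.1 N), for 0.2 s.
At the end, for the whole second after the job is handed in: Every disc spring is on the post, within 5 mm of its axis and 0.1 rad of flat, at the heights of an alternating stack (9.5 mm each, +-2 mm); the cap rests on top (same limits); all released and still; key_barrel above 0.5 (run), key below 0.08 (sprung back) (all of step 2 and all of step 4 and horizontal distance between each of spring1, spring2, spring3, spring4, spring5, spring6 and seat below 0.005 m and angle between the z axis of each of spring1, spring2, spring3, spring4, spring5, spring6 and the z axis of seat, either way round below 0.1 rad and (z of spring1 in the frame of seat between 0.00275 and 0.00675 m or z of spring1 in the frame of seat between 0.01225 and 0.01625 m or z of spring1 in the frame of seat between 0.02175 and 0.02575 m or z of spring1 in the frame of seat between 0.03125 and 0.03525 m or z of spring1 in the frame of seat between 0.04075 and 0.04475 m or z of spring1 in the frame of seat between 0.05025 and 0.05425 m) and linear speed of each of spring1, spring2, spring3, spring4, spring5, spring6 below 0.02 m/s and (z of spring2 in the frame of seat between 0.00275 and 0.00675 m or z of spring2 in the frame of seat between 0.01225 and 0.01625 m or z of spring2 in the frame of seat between 0.02175 and 0.02575 m or z of spring2 in the frame of seat between 0.03125 and 0.03525 m or z of spring2 in the frame of seat between 0.04075 and 0.04475 m or z of spring2 in the frame of seat between 0.05025 and 0.05425 m) and (z of spring3 in the frame of seat between 0.00275 and 0.00675 m or z of spring3 in the frame of seat between 0.01225 and 0.01625 m or z of spring3 in the frame of seat between 0.02175 and 0.02575 m or z of spring3 in the frame of seat between 0.03125 and 0.03525 m or z of spring3 in the frame of seat between 0.04075 and 0.04475 m or z of spring3 in the frame of seat between 0.05025 and 0.05425 m) and (z of spring4 in the frame of seat between 0.00275 and 0.00675 m or z of spring4 in the frame of seat between 0.01225 and 0.01625 m or z of spring4 in the frame of seat between 0.02175 and 0.02575 m or z of spring4 in the frame of seat between 0.03125 and 0.03525 m or z of spring4 in the frame of seat between 0.04075 and 0.04475 m or z of spring4 in the frame of seat between 0.05025 and 0.05425 m) and (z of spring5 in the frame of seat between 0.00275 and 0.00675 m or z of spring5 in the frame of seat between 0.01225 and 0.01625 m or z of spring5 in the frame of seat between 0.02175 and 0.02575 m or z of spring5 in the frame of seat between 0.03125 and 0.03525 m or z of spring5 in the frame of seat between 0.04075 and 0.04475 m or z of spring5 in the frame of seat between 0.05025 and 0.05425 m) and (z of spring6 in the frame of seat between 0.00275 and 0.00675 m or z of spring6 in the frame of seat between 0.01225 and 0.01625 m or z of spring6 in the frame of seat between 0.02175 and 0.02575 m or z of spring6 in the frame of seat between 0.03125 and 0.03525 m or z of spring6 in the frame of seat between 0.04075 and 0.04475 m or z of spring6 in the frame of seat between 0.05025 and 0.05425 m)); the robot touches nothing.
It fails at once if the key is turned towards start before the cap is on the stack (value of joint key above 0.2 rad and not (horizontal distance between cap and seat below 0.005 m and angle between cap's own z axis and vertical below 0.1 rad and (z of cap in the frame of seat between 0.036 and 0.04 m or z of cap in the frame of seat between 0.0455 and 0.0495 m or z of cap in the frame of seat between 0.055 and 0.059 m))).
It fails at once if the key is turned towards start before every disc spring is on the post (value of joint key above 0.2 rad and horizontal distance between any of spring1, spring2, spring3, spring4, spring5, spring6 and seat above 0.005 m).
It fails at once if another thing on the bench is shoved more than 5 cm or tipped over (distance of any of beaker, wash_bottle, meter, eraser, marker, dish from where it was at the start of the episode above 0.05 m or angle between any of beaker, wash_bottle, meter, eraser, marker, dish's own z axis and vertical above 0.5 rad).
Of spring1, spring2, spring3 only 2 to 3 are there at a start; the rules pass over those that are not, and their reading is None.
Of spring4, spring5, spring6 only 2 to 3 are there at a start; the rules pass over those that are not, and their reading is None.
At some moment in a run one of spring1, spring2, spring3, spring4, spring5, spring6, cap may be knocked a few centimetres aside while the robot is not near it.
It also fails if it takes over 208 s, if anything falls off the work surface, if the arm or the gripper's body presses on something with over 40 N, if the wrist force passes 120 N, or if a joint passes its speed limit or range.

## Working session

There is one attempt and no reset: what is moved stays moved. The work goes in short steps, each a Python script; the robot and the scene stay as the last script left them, time stands still between calls to the robot, and variables do not carry over. Pictures are saved under pics/ and viewed, and the job is handed in when it is done.

```bash
mkdir -p pics; ls; cat > h.py <<'E'
import numpy as np, cv2
from workcell import *
def px2w(c,u,v,z=None,d=None):
    T=np.array(c["cam_to_world"]); r=np.array([(u-c["cx"])/c["fx"],-(v-c["cy"])/c["fy"],-1.0])
    if d is not None: p=T[:3,:3]@(r*d)+T[:3,3]; return p
    w=T[:3,:3]@r; o=T[:3,3]; return o+w*(z-o[2])/w[2]
def cloud(c):
    d=c["range_z"]; v,u=np.mgrid[:d.shape[0],:d.shape[1]]
    r=np.stack([(u-c["cx"])/c["fx"]*d,-(v-c["cy"])/c["fy"]*d,-d],-1)
    T=np.array(c["cam_to_world"]); P=r@T[:3,:3].T+T[:3,3]; P[d<=0]=np.nan; return P
E
python3 - <<'E'
from h import *
s=read_state(); print({k:np.round(v,3) for k,v in s.items()}, grip_point_offset)
for n in ["scene","top","wrist"]:
    c=camera(n); cv2.imwrite(f"pics/{n}0.png",c["image"]); np.save(f"pics/{n}0.npy",c,allow_pickle=True)
    print(n,c["fx"],c["fy"],c["cx"],c["cy"],{k:v for k,v in c.items() if k not in("image","range_z")}); print(np.round(c["cam_to_world"],3), (c["range_z"]>0).mean())
E
```

```text
pics
{'time': np.float64(0.0), 'qpos': array([ 1.07 ,  0.522, -0.036,  1.6  ,  0.021,  1.021, -0.113]), 'qvel': array([-0.001, -0.001, -0.   , -0.001,  0.001,  0.001,  0.001]), 'joint_efforts': array([ 0.0000e+00, -9.2711e+01,  1.9800e+00, -3.6993e+01,  1.8000e-02,
        8.0000e-03, -0.0000e+00]), 'eef_pos': array([ 260.816, -567.593,  230.733]), 'tool_rot': array([[ 0.418, -0.909, -0.001],
       [-0.909, -0.418,  0.001],
       [-0.001,  0.   , -1.   ]]), 'ft_force': array([-0.623, -0.806,  0.577]), 'torque': array([ 0.011, -0.018, -0.014]), 'finger_gap': np.float64(85.492)} -18.700000000000003
scene 424.91553091925647 424.91553091925647 262.33712162262816 188.14853684935446 {'fx': 424.91553091925647, 'fy': 424.91553091925647, 'cx': 262.33712162262816, 'cy': 188.14853684935446, 'cam_to_world': array([[ 7.37998144e-01, -3.86110714e-01,  5.53423216e-01,
         1.13389971e+03],
       [ 6.74747653e-01,  4.32714755e-01, -5.97890914e-01,
        -6.61897024e+02],
       [-8.62230367e-03,  8.14663401e-01,  5.79869984e-01,
         7.05405799e+02],
       [ 0.00000000e+00,  0.00000000
[... 1148 characters left out ...]
4 {'fx': 270.27594952297494, 'fy': 270.27594952297494, 'cx': 256.6495390599758, 'cy': 195.5593907497944, 'cam_to_world': array([[ 4.17574935e-01,  8.61026698e-01,  2.90282965e-01,
         3.35056974e+02],
       [-9.08641296e-01,  3.95174340e-01,  1.34937899e-01,
        -5.32896746e+02],
       [ 1.47275449e-03, -3.20109774e-01,  9.47379314e-01,
         3.73875674e+02],
       [ 0.00000000e+00,  0.00000000e+00,  0.00000000e+00,
         1.00000000e+00]])}
[[ 4.18000e-01  8.61000e-01  2.90000e-01  3.35057e+02]
 [-9.09000e-01  3.95000e-01  1.35000e-01 -5.32897e+02]
 [ 1.00000e-03 -3.20000e-01  9.47000e-01  3.73876e+02]
 [ 0.00000e+00  0.00000e+00  0.00000e+00  1.00000e+00]] 0.99615478515625
```

View pics/top0.png

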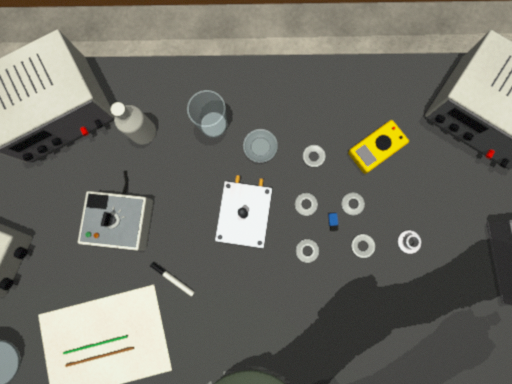

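View pics/scene0.png

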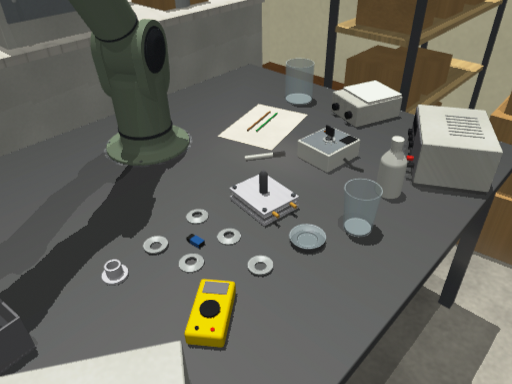

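View pics/wrist0.png

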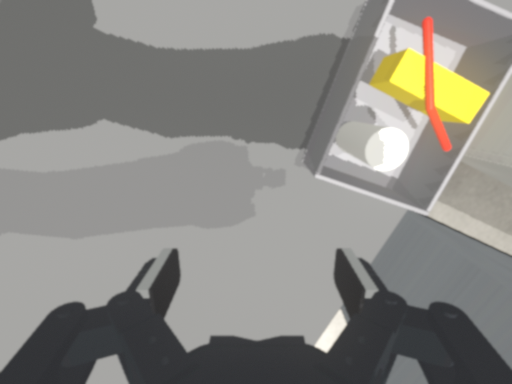

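The top view shows five springs at (314,156), (306,204), (353,203), (363,246) and (307,251). The cap is at (410,242), the post at (243,212) and the key at (112,219). Next I'll measure them.

```bash
python3 - <<'E'
from h import *
for n in ["top","scene"]:
    c=np.load(f"pics/{n}0.npy",allow_pickle=True).item(); P=cloud(c); 
    if n=="top":
        S={'s_a':(314,156),'s_b':(306,204),'s_c':(353,203),'s_d':(363,246),'s_e':(307,251),'cap':(410,242)}
        cen={}
        g=cv2.cvtColor(c["image"],cv2.COLOR_BGR2GRAY)
        for k,(u,v) in S.items():
            w=16; sub=(g[v-w:v+w,u-w:u+w]>115).astype(np.uint8)
            cs,_=cv2.findContours(sub,cv2.RETR_EXTERNAL,cv2.CHAIN_APPROX_NONE); cc=max(cs,key=cv2.contourArea)
            (x,y),(a,b),_=cv2.fitEllipse(cc); x+=u-w;y+=v-w
            p=px2w(c,x,y,z=5); cen[k]=p
            print(k,np.round((x,y,a,b),1),np.round(p,1), "r",round(np.hypot(*p[:2])))
    for k,p in cen.items():
        r=np.hypot(P[...,0]-p[0],P[...,1]-p[1]); m=r<40
        out=[]
        for lo in range(0,40,4):
            q=P[...,2][m&(r>=lo)&(r<lo+4)]; q=q[~np.isnan(q)]; out.append((len(q),round(float(np.median(q)),1) if len(q) else None))
        print(n,k,out)
E
```

```text
s_a [313.8 155.5  21.7  22.5] [ 668.  -166.5    5. ] r 688
s_b [305.8 203.9  22.3  22.6] [ 540.7 -143.3    5. ] r 559
s_c [352.6 203.5  22.3  22.9] [ 541.2 -262.9    5. ] r 602
s_d [362.9 245.6  23.2  23.9] [ 434.5 -284.8    5. ] r 520
s_e [306.9 250.6  22.8  23.4] [ 422.6 -143.7    5. ] r 446
cap [409.2 241.6  22.9  23.9] [ 444.1 -401.2    5. ] r 599
top s_a [(6, -0.0), (19, -0.3), (38, 0.1), (52, 4.4), (63, 7.1), (82, 8.9), (101, 9.7), (95, 1.7), (120, 0.4), (132, 0.5)]
top s_b [(7, 0.6), (22, 0.7), (35, 0.8), (59, 9.0), (66, 9.3), (89, 8.0), (99, 6.0), (105, 1.3), (125, 0.4), (143, 0.4)]
top s_c [(7, 0.3), (23, -0.3), (28, 0.3), (64, 8.1), (72, 10.0), (80, 8.4), (108, 5.8), (101, 1.2), (127, 0.3), (145, -0.1)]
top s_d [(7, 1.2), (25, -0.4), (38, 0.3), (57, 4.2), (73, 7.0), (92, 9.2), (104, 9.4), (115, 1.7), (132, 0.0), (151, 0.3)]
top s_e [(8, 0.3), (24, 0.2), (37, 0.6), (62, 8.9), (71, 9.5), (89, 8.0), (103, 5.9), (111, 1.0), (136, 0.1), (153, 0.2)]
top cap [(5, 0.9), (10, -0.2), (27, 2.2), (97, 29.7), (106, 22.2), (63, 8.3), (85, 8.1), (115, 0.9), (128, 0.4), (157, 0.1)]
scene s_a [(7, 0.4), (20, -0.1), (23, 0.5), (55, 3.7), (70, 7.2), (83, 8.9), (143, 8.7), (115, 1.6), (83, 0.5), (123, 0.4)]
scene s_b [(5, -0.2), (9, -0.0), (21, 0.8), (46, 9.3), (59, 9.2), (61, 7.8), (74, 6.0), (83, 1.7), (90, 0.3), (117, 0.3)]
scene s_c [(5, 1.0), (15, 0.6), (22, 0.8), (57, 8.4), (76, 9.1), (70, 8.3), (100, 6.1), (108, 1.5), (103, 0.5), (136, 0.4)]
scene s_d [(5, 1.4), (18, 0.3), (22, 0.1), (46, 3.8), (53, 7.1), (71, 9.0), (133, 9.0), (90, 1.2), (73, 0.4), (87, 0.2)]
scene s_e [(3, -0.8), (8, 0.6), (13, 0.8), (41, 8.7), (49, 8.9), (53, 8.1), (63, 5.9), (71, 2.2), (73, 0.4), (87, 0.3)]
scene cap [(0, None), (0, None), (15, 25.6), (126, 28.7), (179, 20.7), (63, 8.2), (94, 8.1), (124, 1.6), (95, 0.3), (121, 0.5)]
```

Springs b, c and e are domed and a and d are dished, from the height profiles (9.5 mm peak at the inner or outer rim). The order is therefore domed first, b, d, c, a, e or similar. Next I'll measure the cell, post, key and bystanders.

```bash
python3 - <<'E'
from h import *
c=np.load("pics/top0.npy",allow_pickle=True).item(); P=cloud(c); g=cv2.cvtColor(c["image"],cv2.COLOR_BGR2GRAY)
x0,y0,x1,y1=215,178,275,250
Z=P[...,2]
m=np.zeros(g.shape,np.uint8); m[y0:y1,x0:x1]=((Z>32)&(Z<48))[y0:y1,x0:x1]
cc=max(cv2.findContours(m,cv2.RETR_EXTERNAL,cv2.CHAIN_APPROX_NONE)[0],key=cv2.contourArea)
r=cv2.minAreaRect(cc); q=[px2w(c,*p,z=40) for p in cv2.boxPoints(r)]; print("block",np.round(q,0).tolist(),"centre",np.mean(q,0).round(1), [round(np.linalg.norm(q[i]-q[i-1])) for i in range(4)])
pm=np.zeros(g.shape,bool); pm[y0:y1,x0:x1]=(Z>60)[y0:y1,x0:x1]
pp=P[pm]; print("post",len(pp),np.nanmedian(pp,0),np.nanmax(pp[:,2]), np.nanmean(pp[pp[:,2]>90],0))
# console
x0,y0,x1,y1=70,165,160,255
m=np.zeros(g.shape,np.uint8); m[y0:y1,x0:x1]=((Z>52)&(Z<68))[y0:y1,x0:x1]
cc=max(cv2.findContours(m,cv2.RETR_EXTERNAL,cv2.CHAIN_APPROX_NONE)[0],key=cv2.contourArea)
r=cv2.minAreaRect(cc); q=[px2w(c,*p,z=60) for p in cv2.boxPoints(r)]; print("console",np.round(q,0).tolist(),np.mean(q,0).round(1))
km=np.zeros(g.shape,bool); km[y0:y1,x0:x1]=(Z>80)[y0:y1,x0:x1]; kp=P[km]; print("key",len(kp),np.nanmedian(kp,0).round(1),np.nanmax(kp[:,2]), np.argwhere(km).min(0),np.argwhere(km).max(0))
kt=kp[kp[:,2]>95]; mu=kt[:,:2].mean(0); print(len(kt),mu,np.linalg.eigh(np.cov(kt[:,:2].T)))
cs=np.load("pics/scene0.npy",allow_pickle=True).item(); Ps=cloud(cs)
m=(np.hypot(Ps[...,0]-mu[0],Ps[...,1]-mu[1])<60)&(Ps[...,2]>78)&(Ps[...,2]<115); kt=Ps[m];print("scene key",len(kt),kt.mean(0).round(1),np.linalg.eigh(np.cov(kt[:,:2].T)))
for nm,(u,v) in dict(eraser=(333,221),marker=(172,279),bottle=(133,123),beaker=(212,118),dish=(260,146),meter=(379,147)).items(): print(nm,px2w(c,u,v,z=10).round())
# wrist finger tips
w=np.load("pics/wrist0.npy",allow_pickle=True).item(); Pw=cloud(w); s=read_state(); R=np.array(s["tool_rot"]); t=np.array(s["eef_pos"])
L=(Pw-t)@R
for (u0,u1,v0,v1) in [(150,182,240,300),(333,365,240,300)]:
    B=L[v0:v1,u0:u1].reshape(-1,3); B=B[(B[:,2]<5)&(B[:,2]>-80)]; i=np.argsort(-B[:,2])[:8]; print(B[i].round(1).tolist())
big=cv2.resize(c["image"][165:300,60:290],None,fx=3,fy=3,interpolation=cv2.INTER_CUBIC); cv2.imwrite("pics/topcrop.png",big)
E
```

```text
block [[449.0, 83.0, 40.0], [617.0, 61.0, 40.0], [598.0, -60.0, 40.0], [431.0, -35.0, 40.0]] centre [523.9  12.2  40. ] [119, 170, 122, 169]
post 90 [512.17333316  12.33518076 100.42180779] 107.10645442054829 [513.69218479  12.95913246 101.24350729]
console [[443.0, 412.0, 60.0], [574.0, 406.0, 60.0], [555.0, 248.0, 60.0], [426.0, 257.0, 60.0]] [499.5 330.9  60. ]
key 120 [499.4 329.6 101.4] 108.57803942494263 [211 101] [225 111]
78 [498.99974948 330.61485909] EighResult(eigenvalues=array([ 7.27238539, 92.34881015]), eigenvectors=array([[-0.18949728, -0.98188125],
       [-0.98188125,  0.18949728]]))
scene key 84 [499.9 329.   93. ] EighResult(eigenvalues=array([  6.29291538, 106.02880887]), eigenvectors=array([[-0.14580654, -0.98931312],
       [-0.98931312,  0.14580654]]))
eraser [ 496. -211.   10.]
marker [353. 194.  10.]
bottle [759. 312.  10.]
beaker [771. 101.  10.]
dish [693. -26.  10.]
meter [ 688. -336.   10.]
[[-43.5, 7.9, -13.0], [-43.3, 0.6, -13.3], [-43.6, 9.7, -13.3], [-43.4, -3.4, -13.6], [-43.3, 8.1, -13.7], [-43.3, -4.7, -13.7], [-43.4, 2.9, -13.8], [-43.5, -7.8, -13.8]]
[[42.6, 8.7, -13.0], [42.4, 2.5, -13.5], [42.3, 7.0, -13.5], [42.3, 1.2, -13.6], [42.3, -4.6, -13.8], [42.2, 0.4, -13.8], [42.7, 6.2, -13.8], [42.3, -4.0, -13.8]]
```

View pics/topcrop.png

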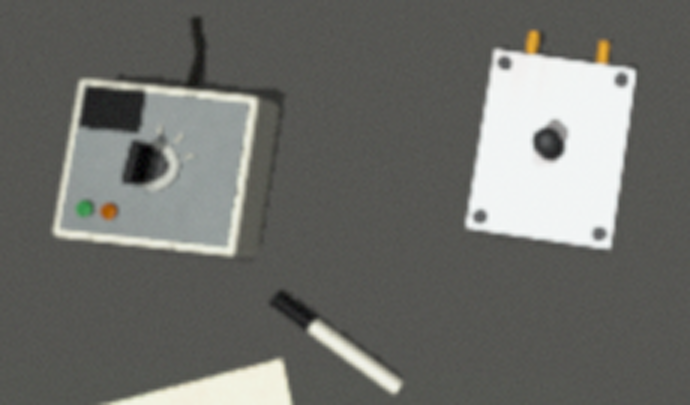

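```bash
cat >> h.py <<'E'
def Rz(y): c,s=np.cos(y),np.sin(y); return np.array([[c,s,0],[s,-c,0],[0,0,-1.0]])
S={'a':(668,-166.5),'b':(540.7,-143.3),'c':(541.2,-262.9),'d':(434.5,-284.8),'e':(422.6,-143.7),'cap':(444,-401),'post':(513.7,13)}
E
python3 - <<'E'
from h import *
for k,p in S.items():
    for y in (0,np.pi/2,np.pi,-np.pi/2):
        print(k,round(y,2),[ (None if q is None else np.round(q,2).tolist()) for z in (5,160) for q in [inverse_kinematics([*p,z],Rz(y))]])
for y in (1.38,.78,.18,-1.76,-2.36,-2.96): 
    q=inverse_kinematics([499.5,329.8,80],Rz(y)); print("key",y,None if q is None else np.round(q,2))
E
```

```text
a 0 [[0.32, 0.9, -0.26, 1.53, 0.3, 0.75, -0.07], [0.38, 0.72, -0.36, 1.46, 0.28, 1.01, -0.05]]
a 1.57 [[0.53, 0.97, -0.63, 1.52, 0.68, 0.88, 1.24], [0.57, 0.79, -0.71, 1.45, 0.54, 1.1, 1.34]]
a 3.14 [[-0.14, 0.97, 0.51, 1.56, -0.61, 0.77, -2.51], [-0.26, 0.83, 0.73, 1.5, -0.6, 1.05, -2.52]]
a -1.57 [[0.17, 0.89, -0.01, 1.54, 0.01, 0.71, -1.42], [0.18, 0.7, -0.04, 1.48, 0.03, 0.97, -1.44]]
b 0 [[0.38, 0.77, -0.32, 1.9, 0.44, 0.54, -0.23], [0.47, 0.54, -0.44, 1.83, 0.29, 0.84, -0.11]]
b 1.57 [[0.56, 0.82, -0.58, 1.89, 0.72, 0.65, 1.11], [0.66, 0.59, -0.72, 1.82, 0.48, 0.91, 1.3]]
b 3.14 [[-0.09, 0.8, 0.35, 1.92, -0.53, 0.51, -2.51], [-0.33, 0.62, 0.71, 1.87, -0.53, 0.85, -2.49]]
b -1.57 [[0.18, 0.75, -0.03, 1.91, 0.05, 0.48, -1.46], [0.21, 0.51, -0.08, 1.84, 0.05, 0.8, -1.47]]
c 0 [[0.51, 0.8, -0.23, 1.79, 0.3, 0.59, 0.1], [0.6, 0.58, -0.35, 1.72, 0.25, 0.88, 0.14]]
c 1.57 [[0.74, 0.86, -0.58, 1.77, 0.68, 0.72, 1.36], [0.82, 0.65, -0.69, 1.7, 0.49, 0.97, 1.51]]
c 3.14 [[0.13, 0.83, 0.33, 1.81, -0.46, 0.58, -2.39], [0.07, 0.61, 0.42, 1.75, -0.31, 0.85, -2.51]]
c -1.57 [[0.35, 0.8, 0.01,
[... 1280 characters left out ...]
 2.01, 0.55, 0.49, -0.64], [0.27, 0.49, -0.55, 1.94, 0.35, 0.81, -0.47]]
post 1.57 [[0.37, 0.82, -0.71, 2.0, 0.89, 0.66, 0.64], [0.44, 0.54, -0.78, 1.93, 0.5, 0.87, 0.97]]
post 3.14 [[-0.51, 0.81, 0.52, 2.05, -0.83, 0.51, -2.51], [-0.83, 0.7, 1.03, 1.99, -0.78, 0.91, -2.52]]
post -1.57 [[-0.12, 0.71, -0.02, 2.03, 0.04, 0.4, -1.75], [0.02, 0.45, -0.21, 1.95, 0.13, 0.76, -1.84]]
key 1.38 [-0.14  0.82 -0.83  1.76  0.75  0.92  0.09]
key 0.78 [-0.16  0.8  -0.79  1.76  0.71  0.9  -0.49]
key 0.18 [-0.16  0.8  -0.79  1.76  0.71  0.9  -1.09]
key -1.76 [-0.94  0.71  0.38  1.8  -0.39  0.7  -2.1 ]
key -2.36 [-1.07  0.77  0.59  1.81 -0.6   0.75 -2.52]
key -2.96 [ 0.07  1.06 -1.28  1.75  1.09  1.23  1.81]
```

```bash
cat >> h.py <<'E'
import time
def spring_xy(c,guess,rad=55):
    P=cloud(c); Z=P[...,2]; r=np.hypot(P[...,0]-guess[0],P[...,1]-guess[1])
    m=((Z>2.5)&(Z<13)&(r<rad)).astype(np.uint8)
    m=cv2.morphologyEx(m,cv2.MORPH_OPEN,np.ones((3,3)))
    cc=max(cv2.findContours(m,cv2.RETR_EXTERNAL,cv2.CHAIN_APPROX_NONE)[0],key=cv2.contourArea)[:,0]
    XY=P[cc[:,1],cc[:,0],:2].astype(np.float32)
    (x,y),R=cv2.minEnclosingCircle(XY)
    A=np.c_[2*XY,np.ones(len(XY))]; s=np.linalg.lstsq(A,(XY**2).sum(1),rcond=None)[0]; Rf=np.sqrt(s[2]+s[0]**2+s[1]**2)
    rr=np.hypot(P[...,0]-s[0],P[...,1]-s[1]); zi=np.nanmedian(Z[(rr>15)&(rr<18)]); zo=np.nanmedian(Z[(rr>23)&(rr<27)])
    return s[:2],Rf,(x,y,R),zi,zo
def shot(n,name):
    c=camera(n); cv2.imwrite(f"pics/{name}.png",c["image"]); np.save(f"pics/{name}.npy",c,allow_pickle=True); return c
def loc(c):
    s=read_state(); return (cloud(c)-np.array(s["eef_pos"]))@np.array(s["tool_rot"])
E
python3 - <<'E'
from h import *
movep([*S['post'],200],Rz(0)); wait(.3)
c=shot("wrist","w_post"); P=cloud(c); s=read_state(); print(s["time"],s["eef_pos"].round(1))
r=np.hypot(P[...,0]-S['post'][0],P[...,1]-S['post'][1])
for lo,hi in ((101,110),(96,101),(60,96)):
    m=(P[...,2]>lo)&(P[...,2]<hi)&(r<40); q=P[m]; print(lo,m.sum(),q.mean(0).round(2),np.percentile(q,5,axis=0).round(1),np.percentile(q,95,axis=0).round(1),np.argwhere(m).mean(0))
m=(abs(P[...,2]-40)<3)&(r<100); print("plate z",np.nanmedian(P[...,2][m]))
c=camera("top");P=cloud(c);m=(abs(P[...,2]-40)<3)&(np.hypot(P[...,0]-513,P[...,1]-12)<120);
E
```

```text
2.7667 [513.7  12.8 200. ]
101 246 [511.53  15.12 104.19] [505.    7.8 101.3] [518.3  21.6 107.3] [194.73170732 254.79268293]
96 173 [511.14  16.31  99.13] [501.2   4.6  97.1] [521.2  24.3 100.7] [191.80346821 254.40462428]
60 185 [511.39  22.94  79.42] [501.6  18.3  62.6] [520.9  25.1  95. ] [179.67027027 254.77297297]
plate z 40.62795053847361
```

View pics/w_post.png

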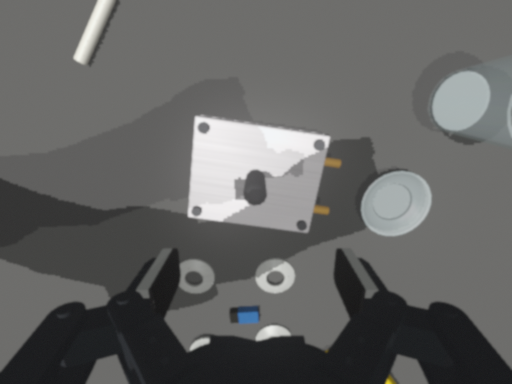

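```bash
python3 - <<'E'
from h import *
movep([540.7,-143.3,130],Rz(0)); wait(.2)
c=shot("wrist","w_b"); s=read_state(); print(s["time"],s["eef_pos"].round(1))
for k in 'abcde':
    try: r=spring_xy(c,S[k],45); print(k,[np.round(v,2) for v in r])
    except Exception as e: print(k,e)
t=camera("top")
for k in 'abcde':
    try: r=spring_xy(t,S[k],45); print("top",k,[np.round(v,2) for v in r])
    except Exception as e: print(k,e)
E
```

```text
3.7917 [ 541.  -142.5  130.4]
a [array([ 665.03, -165.89]), np.float64(28.45), array([ 665.43, -166.17,   29.58]), np.float64(6.89), np.float64(10.27)]
b [array([ 539.43, -143.58]), np.float64(28.39), array([ 539.42, -143.83,   29.04]), np.float64(212.38), np.float64(220.39)]
c [array([ 540.05, -263.25]), np.float64(28.39), array([ 539.5 , -263.88,   29.55]), np.float64(10.29), np.float64(7.24)]
d [array([ 442.17, -287.36]), np.float64(19.96), array([ 439.95, -286.1 ,   27.95]), np.float64(9.88), np.float64(1.35)]
e [array([ 421.51, -144.51]), np.float64(28.51), array([ 421.41, -144.97,   29.39]), np.float64(10.07), np.float64(6.94)]
a max() iterable argument is empty
top b [array([ 535.9 , -131.73]), np.float64(16.44), array([ 535.68, -130.91,   24.2 ]), np.float64(531.66), np.float64(533.71)]
c max() iterable argument is empty
d max() iterable argument is empty
top e [array([ 424.17, -144.84]), np.float64(27.73), array([ 423.8 , -145.33,   29.3 ]), np.float64(636.06), np.float64(634.46)]
```

View pics/w_b.png

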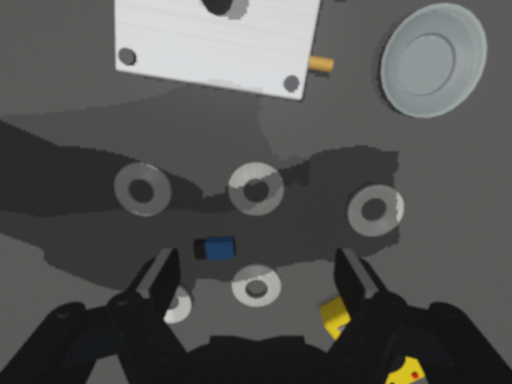

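```bash
python3 - <<'E'
from h import *
movel([539.4,-143.6,30],max_speed=250); g=movel([539.4,-143.6,-1.5],max_speed=60,guard=15); print("guard",g,read_state()["eef_pos"].round(2))
clamp(); wait(.1); s=read_state(); print(s["time"],s["finger_gap"],s["eef_pos"].round(2),s["ft_force"].round(1))
c=shot("wrist","w_g1"); L=loc(c)
for side in (-1,1):
    m=(side*L[...,0]>24)&(side*L[...,0]<36)&(abs(L[...,1])<9)&(L[...,2]>-40)
    B=L[m]; h=np.histogram(B[:,2],bins=np.arange(-20,10,1)); print(side,list(zip(h[1].round().astype(int).tolist(),h[0].tolist())))
E
```

```text
guard False [ 539.45 -143.49   -1.53]
5.6167 53.053618648400246 [ 5.3973e+02 -1.4368e+02 -3.2000e-01] [-6.   1.2 22.5]
-1 [(-20, 13), (-19, 15), (-18, 8), (-17, 14), (-16, 7), (-15, 11), (-14, 9), (-13, 14), (-12, 4), (-11, 13), (-10, 17), (-9, 21), (-8, 84), (-7, 53), (-6, 4), (-5, 0), (-4, 0), (-3, 1), (-2, 12), (-1, 18), (0, 1), (1, 0), (2, 0), (3, 0), (4, 0), (5, 0), (6, 0), (7, 0), (8, 0)]
1 [(-20, 17), (-19, 13), (-18, 11), (-17, 12), (-16, 16), (-15, 8), (-14, 16), (-13, 15), (-12, 11), (-11, 13), (-10, 10), (-9, 12), (-8, 38), (-7, 46), (-6, 12), (-5, 0), (-4, 0), (-3, 4), (-2, 19), (-1, 24), (0, 2), (1, 0), (2, 0), (3, 0), (4, 0), (5, 0), (6, 0), (7, 0), (8, 0)]
```

View pics/w_g1.png

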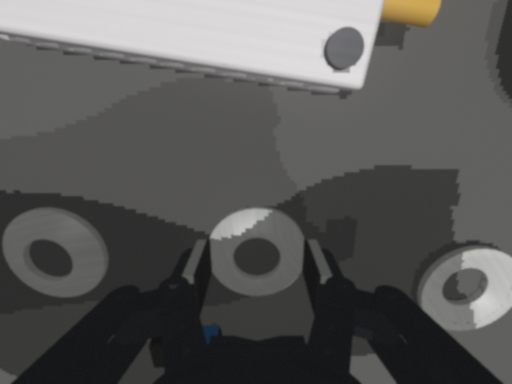

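The fingers slid onto the cone (gap 53 mm), with the tips about 6–7 mm behind the TCP. I'll regrip lower.

```bash
python3 - <<'E'
from h import *
open_gripper()
p=read_state()["eef_pos"]
g=movel([539.4,-143.6,-5.8],max_speed=60,guard=15); print("guard",g,read_state()["eef_pos"].round(2),read_state()["ft_force"].round(1))
clamp(); wait(.1); s=read_state(); print(s["time"],s["finger_gap"],s["eef_pos"].round(2),s["ft_force"].round(1))
c=shot("wrist","w_g2"); L=loc(c)
for side in (-1,1):
    m=(side*L[...,0]>24)&(side*L[...,0]<36)&(abs(L[...,1])<9)&(L[...,2]>-40)
    B=L[m]; h=np.histogram(B[:,2],bins=np.arange(-12,1,1)); print(side,list(zip(h[1].round().astype(int).tolist(),h[0].tolist())))
E
```

```text
guard False [ 539.18 -143.54   -6.19] [ 0.2 -0.3  0. ]
6.85 54.85607294645996 [ 540.63 -143.61   -3.89] [-5.4  2.  36.7]
-1 [(-12, 68), (-11, 95), (-10, 32), (-9, 3), (-8, 0), (-7, 0), (-6, 0), (-5, 0), (-4, 0), (-3, 0), (-2, 0), (-1, 0)]
1 [(-12, 27), (-11, 80), (-10, 41), (-9, 2), (-8, 0), (-7, 0), (-6, 0), (-5, 5), (-4, 1), (-3, 0), (-2, 0), (-1, 0)]
```

```bash
python3 - <<'E'
from h import *
c=camera("wrist"); im=c["image"]; cv2.imwrite("pics/z1.png",cv2.resize(im[150:350,150:370],None,fx=3,fy=3,interpolation=cv2.INTER_CUBIC))
c=camera("scene"); im=c["image"]; cv2.imwrite("pics/z2.png",cv2.resize(im[150:300,130:300],None,fx=4,fy=4,interpolation=cv2.INTER_CUBIC))
E
```

```text
(no output)
```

View pics/z1.png

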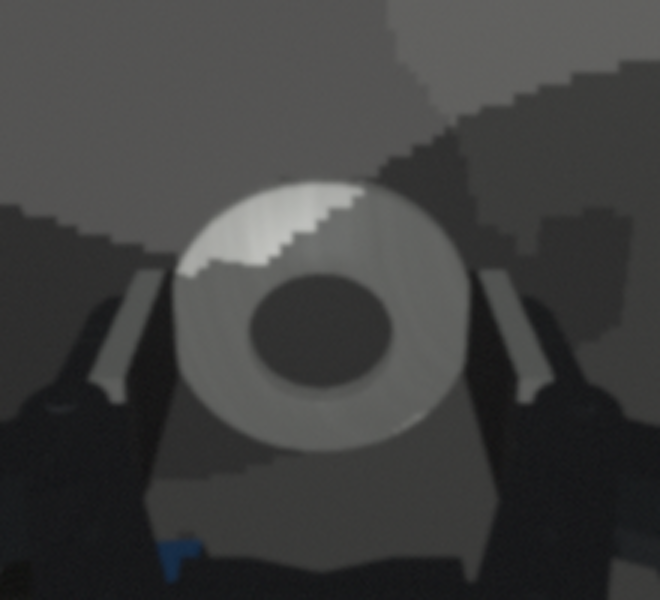

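View pics/z2.png

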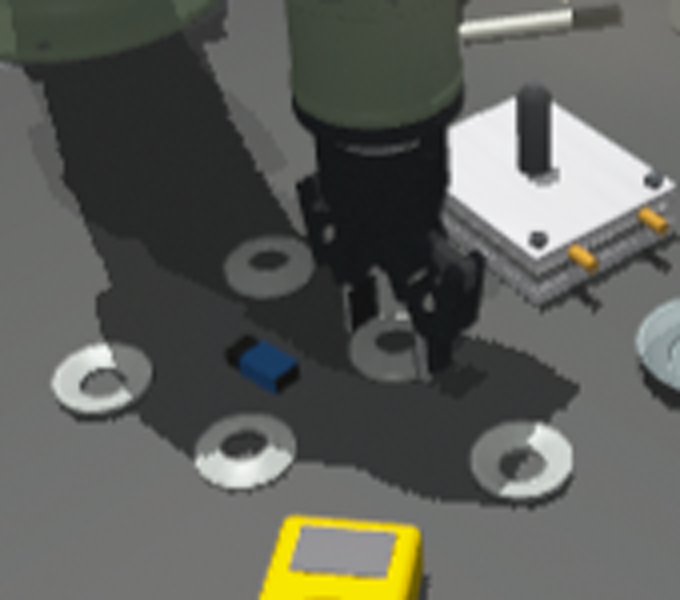

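The wrist picture shows the spring centred and seemingly flat between the pads, around (320,315) in the crop. I'll lift it and check.

```bash
python3 - <<'E'
from h import *
movel([539.4,-143.6,60],max_speed=80); wait(.2); s=read_state(); print(s["time"],s["finger_gap"],s["eef_pos"].round(2),s["ft_force"].round(1))
c=shot("wrist","w_g3"); L=loc(c)
m=(abs(L[...,0])<30)&(abs(L[...,1])<35)&(L[...,2]>-40)&(L[...,2]<20)
B=L[m]; rr=np.hypot(B[:,0],B[:,1])
for lo,hi in ((14,18),(19,23),(24,28)):
  for q in range(4):
    a=np.arctan2(B[:,1],B[:,0]); mm=(rr>lo)&(rr<hi)&(abs((a-q*np.pi/2+np.pi)%(2*np.pi)-np.pi)<.5); print(lo,q*90,mm.sum(),np.median(B[mm,2]).round(1) if mm.sum() else None)
cv2.imwrite("pics/z3.png",cv2.resize(c["image"][150:350,150:370],None,fx=3,fy=3,interpolation=cv2.INTER_CUBIC))
E
```

```text
8.175 54.26357295224101 [ 539.17 -143.49   59.56] [ 0.2 -1.2 -0.9]
14 0 184 -14.0
14 90 191 -14.1
14 180 189 -14.0
14 270 200 -13.9
19 0 214 -12.5
19 90 137 -12.9
19 180 223 -13.1
19 270 328 -12.6
24 0 631 -19.6
24 90 152 -10.6
24 180 389 -11.3
24 270 405 -10.2
```

View pics/z3.png

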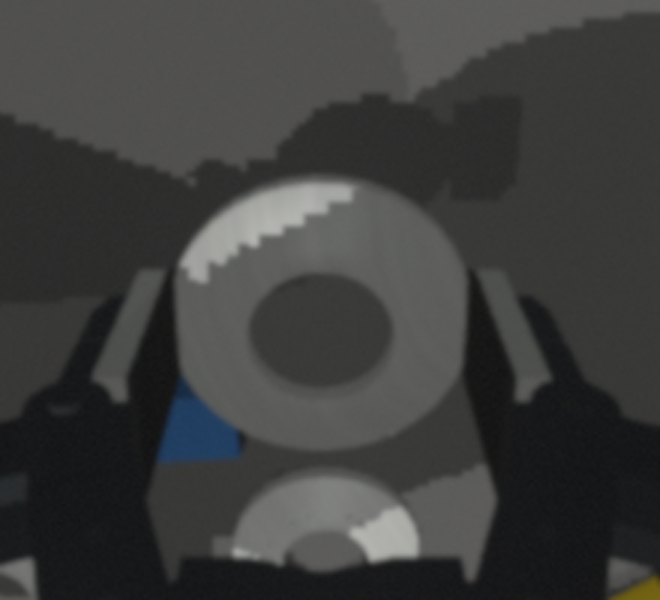

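```bash
cat >> h.py <<'E'
def inhand(c,zt):
    """ring of top land near tool-local height zt -> centre in tool xy"""
    L=loc(c); m=((abs(L[...,2]-zt)<6)&(np.abs(L[...,0])<26)&(np.abs(L[...,1])<34)).astype(np.uint8)
    out=[]
    # hole contour
    cs,h=cv2.findContours(m,cv2.RETR_CCOMP,cv2.CHAIN_APPROX_NONE)
    hs=[cs[i] for i in range(len(cs)) if h[0][i][3]>=0]
    if hs:
        hh=max(hs,key=cv2.contourArea)[:,0]; (x,y),_,_=cv2.fitEllipse(hh)
        s=read_state(); R=np.array(s["tool_rot"]); T=np.array(c["cam_to_world"]); 
        r=np.array([(x-c["cx"])/c["fx"],-(y-c["cy"])/c["fy"],-1.]); w=R.T@(T[:3,:3]@r); o=R.T@(T[:3,3]-s["eef_pos"])
        out.append((o+w*(zt-o[2])/w[2])[:2]); 
        e=cv2.fitEllipse(hh); out.append(e)
    q=L[(np.abs(L[...,2]-zt)<1.2)&(np.hypot(L[...,0],L[...,1])<24)]; out.append(np.median(q,0)); out.append((q.min(0)+q.max(0))/2)
    return out
E
python3 - <<'E'
from h import *
c=np.load("pics/w_g3.npy",allow_pickle=True).item()
for o in inhand(c,-14): print(np.round(o,2) if not isinstance(o,tuple) else o)
c=np.load("pics/w_g2.npy",allow_pickle=True).item()
E
```

```text
[-0.79 -1.93]
((256.339111328125, 259.4774169921875), (39.079002380371094, 48.27176284790039), 89.30268096923828)
[ -0.97  -2.21 -13.83]
[ -1.15  -0.9  -14.  ]
```

```bash
python3 - <<'E'
from h import *
c=np.load("pics/w_g3.npy",allow_pickle=True).item(); L=loc(c)
m=(L[...,2]>-17)&(L[...,2]<-2)&(abs(L[...,0]+1)<2.5)&(abs(L[...,1])<45)
B=L[m]; B=B[np.argsort(B[:,1])]
for i in range(0,len(B),max(1,len(B)//45)): print(B[i].round(1).tolist(),end=' ')
E
```

```text
[-1.5, -29.3, -6.5] [0.1, -28.9, -5.6] [-1.5, -28.7, -9.4] [0.1, -28.5, -7.4] [-1.5, -28.1, -9.3] [-1.5, -27.5, -9.4] [-2.0, -26.9, -9.2] [0.6, -26.2, -8.9] [-2.6, -25.9, -11.0] [-0.4, -25.4, -11.1] [0.1, -24.8, -12.4] [-1.0, -24.4, -12.7] [-2.6, -23.8, -10.1] [-1.5, -23.2, -10.2] [-3.1, -22.7, -12.9] [-1.0, -22.1, -11.6] [1.1, -21.8, -13.4] [0.1, -21.2, -13.4] [0.6, -20.5, -14.3] [-2.5, -20.1, -13.4] [0.1, -19.6, -13.6] [-1.5, -19.0, -12.4] [0.1, -18.5, -13.7] [1.2, -17.9, -13.7] [-1.5, -17.2, -14.8] [0.1, -16.5, -14.5] [1.2, -16.0, -13.5] [0.6, -15.0, -13.9] [0.1, -14.5, -14.1] [-1.5, -13.9, -14.1] [0.7, 13.2, -12.5] [-2.1, 13.4, -12.2] [0.7, 13.6, -13.8] [-1.0, 13.8, -14.4] [1.3, 14.0, -9.4] [1.3, 14.4, -14.4] [-0.4, 14.9, -14.7] [-1.0, 15.7, -14.6] [1.3, 16.6, -14.3] [-1.0, 17.4, -15.0] [-2.1, 18.0, -13.3] [-1.0, 18.8, -14.9] [0.7, 20.0, -13.4] [-1.0, 21.4, -12.5] [-2.2, 23.0, -12.3] [-3.4, 24.3, -11.5] [-2.8, 25.8, -10.6] [1.4, 26.9, -10.2] [0.2, 28.2, -9.5]
```

```bash
python3 - <<'E'
from h import *
c=np.load("pics/w_post.npy",allow_pickle=True).item(); P=cloud(c)
r=np.hypot(P[...,0]-511.4,P[...,1]-14)
m=(abs(P[...,0]-511.4)<2)&(r<35)&(P[...,2]>50); B=P[m]; B=B[np.argsort(B[:,2])]
for i in range(0,len(B),max(1,len(B)//35)): print(B[i].round(1).tolist(),end=' ')
m=(P[...,2]>80)&(r<35); B=P[m]; q=B[B[:,2]>104.8]; print("\ntop",len(q),q.mean(0),q.min(0),q.max(0))
uv=np.argwhere(m); print(uv.min(0),uv.max(0))
im=cv2.resize(c["image"][150:230,215:295],None,fx=7,fy=7,interpolation=cv2.INTER_CUBIC); cv2.imwrite("pics/pc.png",cv2.convertScaleAbs(im,alpha=1.5))
E
```

```text
[510.4, 24.8, 50.6] [510.6, 25.1, 73.5] [512.7, 25.2, 92.8] [510.7, 5.5, 100.4] [509.8, 7.5, 103.2] [511.7, 16.4, 105.9] [511.7, 10.8, 106.8] [511.0, 23.3, 275.0] [511.9, 23.6, 275.7] [511.3, 23.1, 276.4] [511.0, 23.4, 277.8] [512.9, 23.8, 278.5] [512.0, 24.4, 279.1] [510.8, 24.2, 279.6] [513.2, 23.5, 280.1] [511.4, 24.6, 280.7] [512.0, 24.5, 281.3] [511.4, 23.9, 281.8] [512.3, 24.0, 282.3] [510.3, 25.2, 282.9] [512.3, 24.3, 283.5] [509.7, 24.7, 283.8] [511.5, 25.2, 284.3] [510.3, 23.8, 284.7] [511.5, 24.5, 285.3] [509.5, 24.2, 285.6] [510.9, 23.2, 286.0] [512.3, 23.0, 286.5] [510.6, 22.8, 287.0] [509.8, 22.9, 287.3] [511.5, 24.7, 287.9] [510.1, 23.3, 288.2] [511.8, 24.3, 288.7] [512.6, 24.9, 289.1] [510.7, 24.6, 289.5] [511.0, 24.1, 289.9] [511.9, 26.0, 290.6] 
top 10682 [511.18948728  27.12148529 283.85444916] [476.55605026   9.14126661 104.82149306] [544.53320786  34.79992975 297.88169629]
[178 134] [383 373]
```

View pics/pc.png

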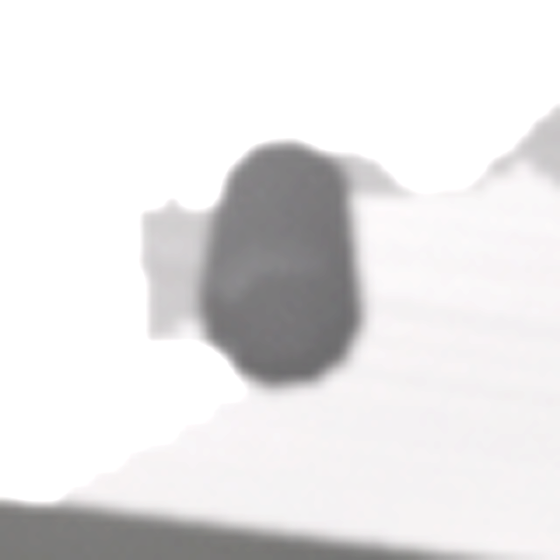

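```bash
cat >> h.py <<'E'
POST=np.array([512.5,13.4])
def place(ztcp,off=(0,0),zin=106,via=150):
    p=POST+off
    s=read_state(); 
    movel([*s["eef_pos"][:2],via],max_speed=250); movel([*p,via],max_speed=300)
    g=movel([*p,zin],max_speed=150,guard=15); print("approach",g)
    z=zin
    g=movel([*p,ztcp],max_speed=50,guard=12)
    s=read_state(); print("place",g,s["eef_pos"].round(2),s["ft_force"].round(1),"t",round(float(s["time"]),1)); return g
E
python3 - <<'E'
from h import *
print(place(36.3))
E
```

```text
approach False
place True [512.4   13.41  36.38] [-0.6  0.   8.3] t 11.2
True
```

```bash
cat >> h.py <<'E'
def release_check(up=160,name="chk"):
    open_gripper(); movel([*POST,up],max_speed=250); wait(.1)
    c=shot("wrist",name); P=cloud(c); w=POST-np.array([1.1,0]); dx,dy=P[...,0]-w[0],P[...,1]-w[1]; r=np.hypot(dx,dy); a=np.arctan2(dy,dx)
    s=read_state(); print("t",round(float(s["time"]),1),"gap",s["finger_gap"].round(1))
    for nm,(lo,hi) in dict(inner=(15,18),outer=(24,28)).items():
        print(nm,[(int(m.sum()),round(float(np.nanmedian(P[...,2][m])),1)) for q in range(4) for m in [(r>lo)&(r<hi)&(abs((a-q*np.pi/2+np.pi)%(2*np.pi)-np.pi)<.5)&(P[...,2]<120)] if m.sum()])
    m=((P[...,2]>43)&(P[...,2]<100)&(r>12.5)&(r<40)); q=P[m][:,:2]
    if len(q)>30:
        (x,y),R=cv2.minEnclosingCircle(q.astype(np.float32)); print("circle (wrist,x+1.1)",round(x+1.1,1),round(y,1),round(R,1),"extent c",(np.percentile(q,1,axis=0)+np.percentile(q,99,axis=0))/2+[1.1,0])
def pick(k,ztcp,hz=130):
    movep([*S[k],hz],Rz(0)); wait(.15); c=shot("wrist","h_"+k); r=spring_xy_w(c,S[k]); print(k,[np.round(v,2) for v in r])
    xy=np.array(r[0]); 
    if abs(r[1]-28.5)>1.2 : print("BAD fit"); return None
    p=xy+[1.1,0]
    movel([*p,25],max_speed=250); g=movel([*p,ztcp],max_speed=70,guard=15)
    clamp(); wait(.1); s=read_state(); print("grip",g,"gap",s["finger_gap"].round(1),s["eef_pos"].round(2),s["ft_force"].round(1))
    movel([*p,ztcp+25],max_speed=120); wait(.1)
    c=shot("wrist","g_"+k); L=loc(c); 
    m=(L[...,2]>-20)&(L[...,2]<0)&(abs(L[...,0]+1)<2.5)&(abs(L[...,1])<45); y=L[m][:,1]; rr=np.hypot(L[...,0]+1,L[...,1])
    print("inhand y",y.min().round(1),y.max().round(1),"inner z",np.nanmedian(L[...,2][(rr>15)&(rr<18)]).round(1),"gap",read_state()["finger_gap"].round(1),"t",round(float(read_state()["time"]),1))
    return p
def spring_xy_w(c,guess,rad=60):
    r=spring_xy(c,guess,rad); P=cloud(c); Z=P[...,2]
    rr=np.hypot(P[...,0]-r[0][0],P[...,1]-r[0][1]); ok=Z<20
    return r[0],r[1],np.nanmedian(Z[(rr>15)&(rr<18)&ok]),np.nanmedian(Z[(rr>23)&(rr<27)&ok])
E
python3 - <<'E'
from h import *
release_check(name="chk1")
p=pick('d',-2.0)
E
```

```text
Traceback (most recent call last):
  File "h.py", line 55, in release_check
    s=read_state(); print("t",round(float(s["time"]),1),"gap",s["finger_gap"].round(1))
                                                              ^^^^^^^^^^^^^^^^^^^^^
AttributeError: 'float' object has no attribute 'round'
```

View pics/chk1.png

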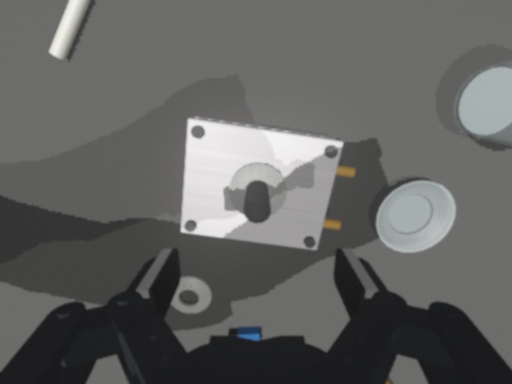

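Spring b is on the post and flat, around (258,190). I'll fix the print bug and continue.

```bash
sed -i 's/s\["finger_gap"\].round(1)/round(float(s["finger_gap"]),1)/g; s/read_state()\["finger_gap"\].round(1)/round(float(read_state()["finger_gap"]),1)/g' h.py
python3 - <<'E'
from h import *
c=np.load("pics/chk1.npy",allow_pickle=True).item(); P=cloud(c); r=np.hypot(P[...,0]-511.4,P[...,1]-13.4)
for lo in range(12,32,3): m=(r>lo)&(r<lo+3)&(P[...,2]<60); print(lo,m.sum(),np.median(P[...,2][m]).round(1),end='; ')
p=pick('d',-2.0)
E
```

```text
12 132 49.9; 15 221 50.2; 18 287 49.7; 21 329 48.2; 24 379 46.7; 27 420 44.9; 30 470 40.6; d [array([ 433.18, -284.47]), np.float64(28.36), np.float64(6.73), np.float64(10.2)]
grip False gap 54.4 [ 434.52 -284.63   -1.  ] [-4.5  2.7 20.7]
inhand y -29.5 28.7 inner z -8.6 gap 54.2 t 16.0
```

View pics/g_d.png

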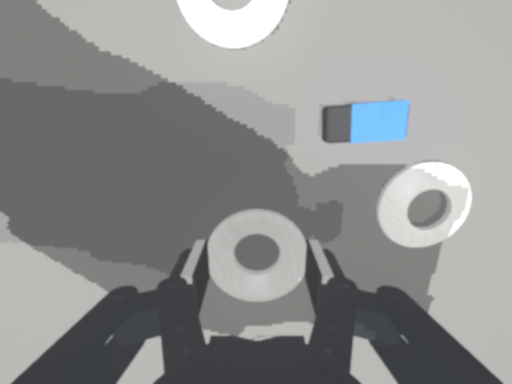

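```bash
python3 - <<'E'
from h import *
print(place(47.2,zin=108)); release_check(name="chk2")
p=pick('c',-4.2)
E
```

```text
approach False
place True [512.35  13.45  48.75] [-2.5 -0.2 14.1] t 19.4
True
t 20.5 gap 85.1
inner [(52, 56.2), (49, 56.2), (51, 56.2)]
outer [(110, 59.9), (159, 59.6), (109, 59.6), (35, 60.1)]
circle (wrist,x+1.1) 512.6 13.5 29.0 extent c [512.65115216  14.22355847]
c [array([ 540.04, -263.68]), np.float64(28.33), np.float64(10.28), np.float64(7.06)]
grip False gap 54.6 [ 541.41 -263.8    -3.28] [-3.5  0.9 11.9]
inhand y -29.1 28.6 inner z -14.5 gap 54.1 t 24.0
```

View pics/chk2.png

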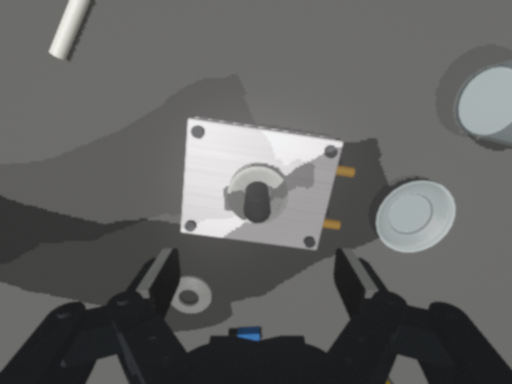

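View pics/g_c.png

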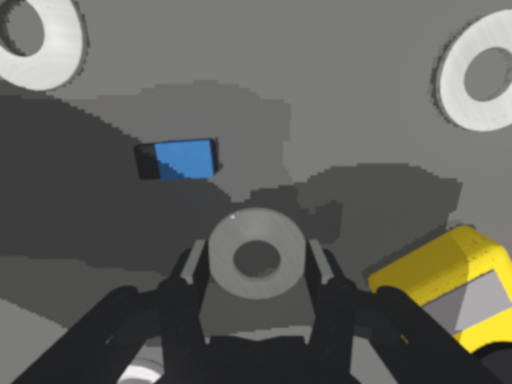

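```bash
python3 - <<'E'
from h import *
print(place(54.0,zin=106)); release_check(name="chk3")
p=pick('a',-2)
E
```

```text
approach False
place True [512.28  13.46  55.91] [-2.4 -0.7 13.1] t 27.1
True
t 28.2 gap 85.3
inner [(59, 69.5), (61, 69.3), (53, 69.6)]
outer [(106, 65.9), (175, 65.3), (107, 65.6), (75, 65.9)]
circle (wrist,x+1.1) 512.4 13.3 29.2 extent c [512.61795866  14.20340673]
a [array([ 665.5 , -165.96]), np.float64(28.47), np.float64(6.78), np.float64(10.21)]
grip False gap 54.4 [ 666.91 -166.04   -0.87] [-3.5 -0.  12.4]
inhand y -29.2 28.8 inner z -8.8 gap 54.3 t 31.5
```

View pics/g_a.png

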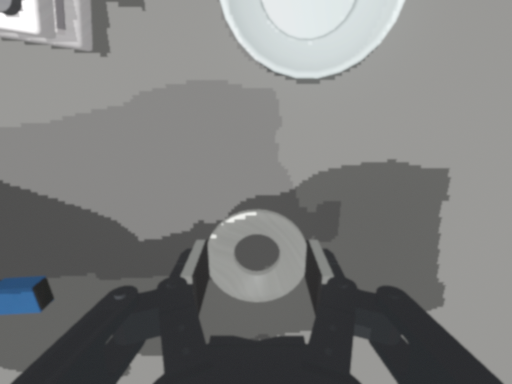

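```bash
python3 - <<'E'
from h import *
print(place(66.0,zin=108)); release_check(name="chk4")
p=pick('e',-4.2)
E
```

```text
approach False
place True [512.18  13.42  67.83] [-4.1 -1.8 15.6] t 34.3
True
t 35.4 gap 85.5
inner [(59, 75.4), (53, 75.4), (64, 75.5)]
outer [(129, 79.1), (231, 78.3), (124, 79.0), (113, 79.3)]
circle (wrist,x+1.1) 512.7 13.2 29.3 extent c [512.64936788  14.01879018]
e [array([ 421.22, -144.57]), np.float64(28.38), np.float64(10.13), np.float64(7.08)]
grip False gap 54.6 [ 422.57 -144.72   -3.14] [-5.7  3.2 30.4]
inhand y -29.4 27.9 inner z -13.9 gap 53.7 t 38.5
```

View pics/g_e.png

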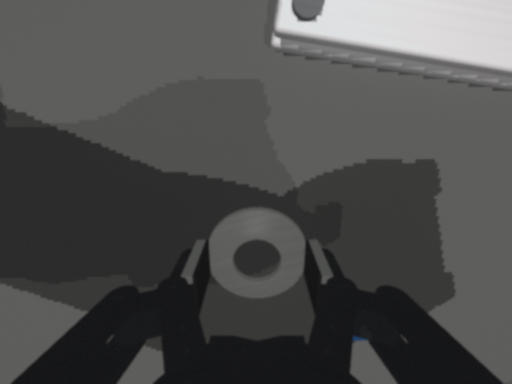

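```bash
cat >> h.py <<'E'
def cap_xy(c,guess):
    P=cloud(c); Z=P[...,2]; r=np.hypot(P[...,0]-guess[0],P[...,1]-guess[1])
    out=[]
    for lo,hi in ((32,37),(6,10.5)):
        q=P[(Z>lo)&(Z<hi)&(r<70)][:,:2].astype(np.float32)
        (x,y),R=cv2.minEnclosingCircle(q); out.append((len(q),round(x,2),round(y,2),round(R,2),((np.percentile(q,1,axis=0)+np.percentile(q,99,axis=0))/2).round(2)))
    return out
E
python3 - <<'E'
from h import *
print(place(73.2,zin=107)); release_check(up=175,name="chk5")
movep([*S['cap'],150],Rz(0)); wait(.15); c=shot("wrist","h_cap"); print(cap_xy(c,S['cap']),read_state()["time"])
E
```

```text
approach False
place True [512.34  13.38  75.45] [-3.9 -0.8 19.3] t 41.0
True
t 42.1 gap 85.5
inner [(58, 88.7), (59, 88.7), (63, 88.5), (50, 88.7)]
outer [(113, 84.9), (224, 84.0), (109, 84.8), (87, 84.9)]
circle (wrist,x+1.1) 514.8 14.2 31.2 extent c [512.62261839  14.40022452]
[(450, 442.7, -400.96, 17.87, array([ 442.69, -400.81], dtype=float32)), (1003, 442.94, -400.79, 28.75, array([ 442.86, -400.58], dtype=float32))] 43.875
```

View pics/h_cap.png

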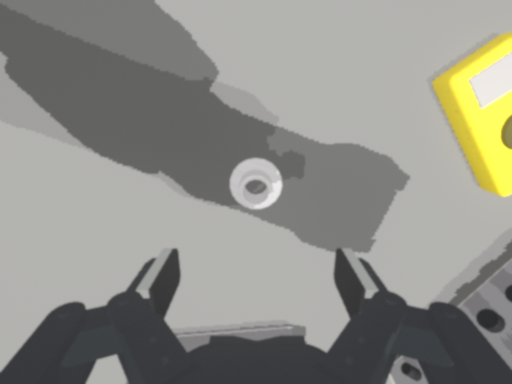

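View pics/chk5.png

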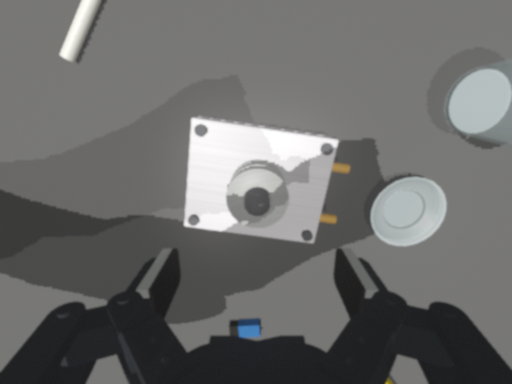

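```bash
python3 - <<'E'
from h import *
p=np.array([443.9,-400.8])
movel([*p,60],max_speed=250); g=movel([*p,13],max_speed=100,guard=15)
clamp(); wait(.1); s=read_state(); print(g,"gap",s["finger_gap"],s["eef_pos"].round(2),s["ft_force"].round(1))
movel([*p,45],max_speed=120); wait(.1); c=shot("wrist","g_cap"); L=loc(c); rr=np.hypot(L[...,0]+1,L[...,1])
m=(rr>13)&(rr<18)&(L[...,2]<-10); print("hub top",np.median(L[...,2][m])); m2=m&(abs(L[...,2]-np.median(L[...,2][m]))<2); q=L[m2]; print(((np.percentile(q,1,axis=0)+np.percentile(q,99,axis=0))/2).round(2))
for k in range(4):
    a=np.arctan2(L[...,1],L[...,0]+1); mm=m2&(abs((a-k*np.pi/2+np.pi)%(2*np.pi)-np.pi)<.6); print(mm.sum(),np.median(L[...,2][mm]).round(2),end=' ')
E
```

```text
False gap 34.868512792981676 [ 444.   -401.     13.75] [-3.4  1.9 10.7]
hub top -21.457153483337613
[ -0.78  -0.44 -20.9 ]
270 -20.78 219 -20.82 244 -20.82 300 -20.7
```

View pics/g_cap.png

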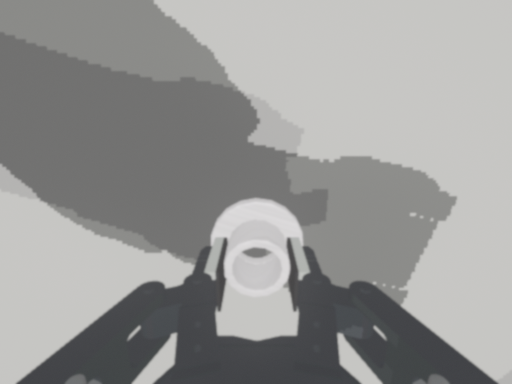

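```bash
python3 - <<'E'
from h import *
print(place(99.5,zin=123,via=160)); 
open_gripper(); s=read_state(); print(s["finger_gap"]); movel([*POST,200],max_speed=200); wait(.1)
c=shot("wrist","chk6"); w=POST-[1.1,0]; P=cloud(c); Z=P[...,2]; r=np.hypot(P[...,0]-w[0],P[...,1]-w[1])
for lo,hi in ((117,127),(91,100)):
    q=P[(Z>lo)&(Z<hi)&(r<45)]; (x,y),R=cv2.minEnclosingCircle(q[:,:2].astype(np.float32)); print(len(q),x+1.1,y,R,np.median(q[:,2]))
print(read_state()["time"])
c=shot("scene","sc6"); cv2.imwrite("pics/sc6z.png",cv2.resize(c["image"][130:250,190:340],None,fx=4,fy=4,interpolation=cv2.INTER_CUBIC))
E
```

```text
approach False
place True [512.7   13.29 101.55] [-2.8 -1.2 16.4] t 49.2
True
85.47398417506164
681 512.9695678710938 12.998165130615234 18.228132247924805 122.27910332260282
1389 513.025537109375 13.222111701965332 28.961048126220703 96.54952048249294
50.5583
```

View pics/sc6z.png

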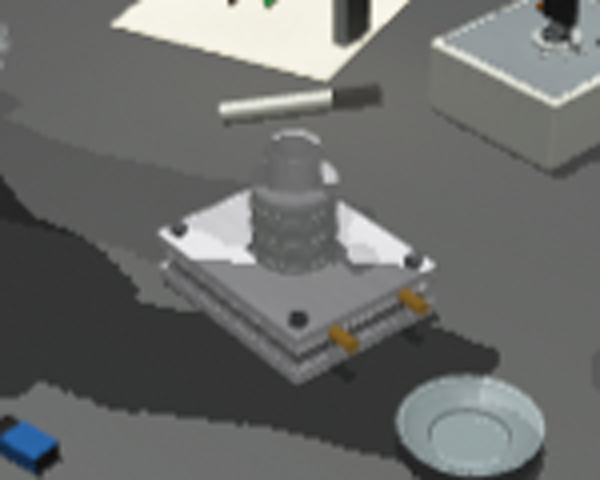

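View pics/chk6.png

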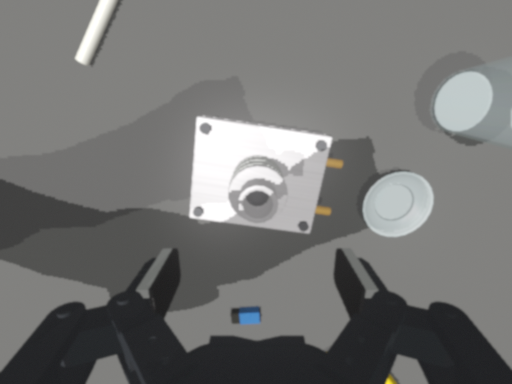

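Cap underside is about 88 mm up (top 122.3), as expected for five alternating springs, and it is centred. Next I'll view the key.

```bash
python3 - <<'E'
from h import *
q=inverse_kinematics([499.5,329.8,185],Rz(1.38)); print(np.round(q,2))
movep([499.5,329.8,185],Rz(1.38)); wait(.2); c=shot("wrist","h_key"); P=cloud(c); Z=P[...,2]; s=read_state(); print(s["time"],s["eef_pos"].round(1),s["qpos"].round(2))
m=(Z>76)&(Z<112)&(np.hypot(P[...,0]-499.5,P[...,1]-329.8)<45); q=P[m]; print(len(q),q.mean(0))
t=q[q[:,2]>100][:,:2].astype(np.float32); print(len(t),cv2.minAreaRect(t),np.max(q[:,2])); e=np.linalg.eigh(np.cov(t.T)); v=e[1][:,1]; print("angle",np.arctan2(v[1],v[0]),t.mean(0))
L=(t-t.mean(0))@np.c_[e[1][:,1],e[1][:,0]]; print(np.percentile(L,[2,98],axis=0)); mid=t.mean(0)+np.c_[e[1][:,1],e[1][:,0]]@np.percentile(L,[2,98],axis=0).mean(0); print("mid",mid)
c=shot("top","top7")
E
```

```text
[-0.09  0.68 -0.9   1.69  0.59  1.07  0.2 ]
52.0667 [500.  328.9 185.2] [-0.09  0.68 -0.9   1.69  0.59  1.07  0.2 ]
415 [492.99833647 333.36636303 102.7362008 ]
358 ((495.73779296875, 332.9683532714844), (8.1138277053833, 32.82497787475586), 78.90083312988281) 107.30141476154895
angle 2.9491944762052125 [495.0276 332.9797]
[[-16.38523005  -4.07218676]
 [ 15.18752288   3.93655484]]
mid [495.62835904 332.93176165]
```

View pics/h_key.png

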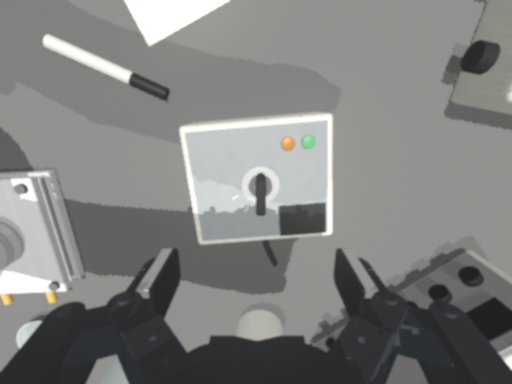

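View pics/top7.png

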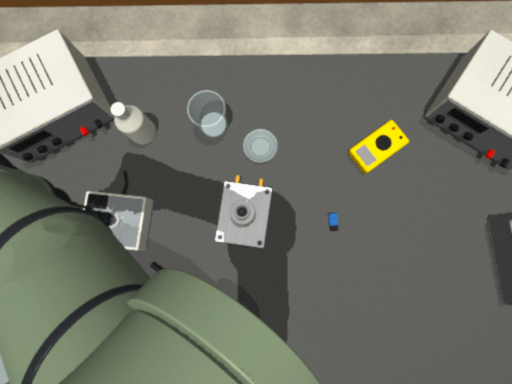

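```bash
python3 - <<'E'
from h import *
def meas():
    c=camera("wrist"); P=cloud(c); Z=P[...,2]; s=read_state()
    q=P[(Z>98)&(Z<112)&(np.hypot(P[...,0]-498,P[...,1]-331)<35)]
    print(s["eef_pos"].round(1),len(q),q[:,2].max().round(1),cv2.minAreaRect(q[:,:2].astype(np.float32))); return c
wait(.5); meas()
movel([497,332,150]); wait(.5); c=meas(); cv2.imwrite("pics/h_key2.png",c["image"])
sc=camera("scene"); P=cloud(sc); q=P[(P[...,2]>98)&(P[...,2]<112)&(np.hypot(P[...,0]-498,P[...,1]-331)<35)]; print("scene",len(q), cv2.minAreaRect(q[:,:2].astype(np.float32)) if len(q) else '')
c=np.load("pics/top0.npy",allow_pickle=True).item(); P=cloud(c); q=P[(P[...,2]>98)&(P[...,2]<112)&(np.hypot(P[...,0]-498,P[...,1]-331)<35)]; print("top",len(q),cv2.minAreaRect(q[:,:2].astype(np.float32)))
c=np.load("pics/scene0.npy",allow_pickle=True).item(); P=cloud(c); q=P[(P[...,2]>90)&(P[...,2]<112)&(np.hypot(P[...,0]-498,P[...,1]-331)<35)]; print("scene0",len(q),cv2.minAreaRect(q[:,:2].astype(np.float32)))
E
```

```text
[499.5 329.8 185. ] 363 107.1 ((495.796875, 333.033935546875), (8.101590156555176, 33.31352233886719), 79.01870727539062)
[497.  332.  150.1] 497 106.8 ((495.6391906738281, 332.9521179199219), (8.597830772399902, 33.270606994628906), 78.85224151611328)
scene 30 ((499.46099853515625, 330.1370544433594), (8.744421005249023, 34.54552459716797), 78.72296905517578)
top 69 ((499.6990661621094, 331.6791687011719), (9.340194702148438, 32.991302490234375), 78.547607421875)
scene0 53 ((499.4847412109375, 329.3502197265625), (10.71931266784668, 33.36557388305664), 81.43034362792969)
```

View pics/h_key2.png

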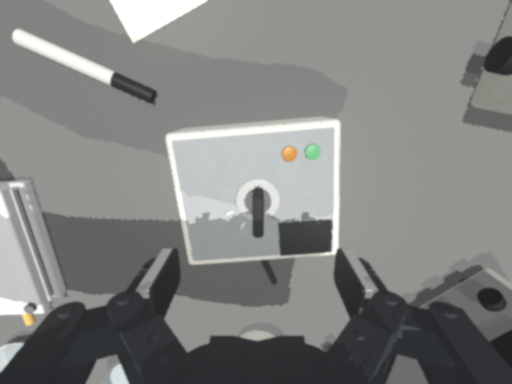

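Wrist and top/scene disagree by about 4 mm on the key. I'll look again at another yaw to separate camera bias from a real offset.

```bash
cat >> h.py <<'E'
def keymeas(tag=""):
    c=camera("wrist"); P=cloud(c); Z=P[...,2]; s=read_state()
    q=P[(Z>98)&(Z<112)&(np.hypot(P[...,0]-498,P[...,1]-331)<35)]
    print(tag,s["eef_pos"].round(1),len(q),q[:,2].max().round(1),cv2.minAreaRect(q[:,:2].astype(np.float32)),round(float(s["time"]),1)); return c
E
python3 - <<'E'
from h import *
for y in (0.18,0.78):
    movep([499.5,330.5,170],Rz(y)); wait(.4); keymeas(y)
for k,n in (("chk6","wrist"),("top7","top"),("sc6","scene")):
    c=np.load(f"pics/{k}.npy",allow_pickle=True).item(); P=cloud(c); Z=P[...,2]; m=(Z>118)&(Z<127)&(np.hypot(P[...,0]-512,P[...,1]-13)<35); print("cap hub top",n,m.sum(),cv2.minEnclosingCircle(P[m][:,:2].astype(np.float32)))
E
```

```text
0.18 [499.5 330.5 169.9] 462 107.1 ((496.19415283203125, 333.2489013671875), (9.193629264831543, 33.67171859741211), 77.697021484375) 55.1
0.78 [499.5 330.6 170. ] 450 107.2 ((495.7476806640625, 333.0361328125), (9.150187492370605, 33.136436462402344), 78.89292907714844) 56.1
cap hub top wrist 649 ((511.8031005859375, 13.006990432739258), 18.209514617919922)
cap hub top top 96 ((514.8297729492188, 12.732634544372559), 17.721027374267578)
cap hub top scene 69 ((514.5912475585938, 10.54041862487793), 18.463659286499023)
```

The wrist is consistent over three yaws at about (496,333). The other two cameras read about +2.5 mm in x at this height, as they do on the cap. Taking the key axis as (496.6,332.7).

```bash
python3 - <<'E'
from h import *
p=[496.6,332.7]
movep([*p,150],Rz(1.378)); 
g=movel([*p,80],max_speed=80,guard=10); print("guard",g)
clamp(); wait(.2); s=read_state(); print(s["time"],s["finger_gap"],s["eef_pos"].round(2),s["ft_force"].round(1),s["torque"].round(3),s["qpos"].round(2))
c=shot("wrist","g_key"); 
for a in (1.378,1.0,.6,.15): print(a,np.round(inverse_kinematics([*p,80],Rz(a)),2))
E
```

```text
guard False
58.6 7.79366962256495 [496.66 332.92  80.17] [-0.1  0.7  3.6] [ 0.248  0.044 -0.038] [-0.15  0.81 -0.81  1.76  0.73  0.91  0.09]
1.378 [-0.15  0.81 -0.81  1.76  0.73  0.91  0.09]
1.0 [-0.2   0.78 -0.73  1.76  0.66  0.87 -0.24]
0.6 [-0.26  0.75 -0.64  1.76  0.59  0.83 -0.58]
0.15 [-0.32  0.73 -0.54  1.77  0.5   0.79 -0.96]
```

View pics/g_key.png

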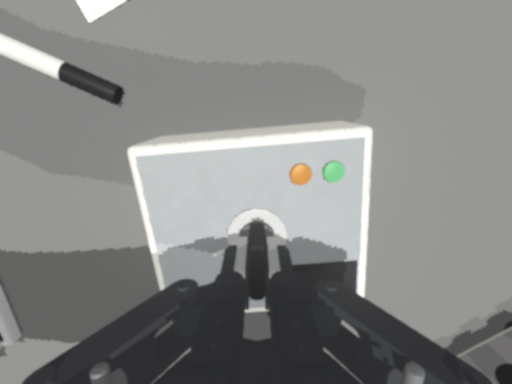

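```bash
python3 - <<'E'
from h import *
q0=np.array(read_state()["qpos"])
for d in (.3,.6,.9,1.17):
    q=q0.copy(); q[6]-=d; goto_joints(q); s=read_state(); x=s["tool_rot"][:,0]; print(d,"yaw",np.arctan2(x[1],x[0]).round(3),s["eef_pos"].round(2),"F",s["ft_force"].round(1),"T",s["torque"].round(3),"gap",round(float(s["finger_gap"]),2),round(float(s["time"]),1))
    if np.linalg.norm(s["ft_force"])>50: break
wait(1.0); s=read_state(); print(s["ft_force"].round(1),s["torque"].round(3)); c=shot("wrist","key_start")
E
```

```text
0.3 yaw 1.082 [496.65 333.    80.17] F [1.1 2.  2.9] T [ 0.381 -0.046 -0.032] gap 7.45 59.0
0.6 yaw 0.785 [496.69 333.05  80.19] F [0.8 2.  2.5] T [ 0.565 -0.191  0.135] gap 7.98 59.5
0.9 yaw 0.486 [496.74 333.06  80.21] F [1.3 3.5 0.5] T [ 0.751 -0.386  0.146] gap 7.64 59.9
1.17 yaw 0.216 [496.75 333.05  80.2 ] F [2.7 3.8 0.3] T [ 0.845 -0.635  0.827] gap 7.94 60.2
[2.8 4.5 0.4] [ 0.939 -0.624  0.864]
```

View pics/key_start.png

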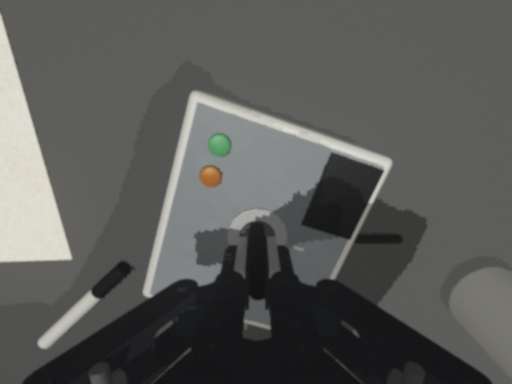

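```bash
python3 - <<'E'
from h import *
open_gripper(); wait(.5); s=read_state(); print(s["finger_gap"],s["ft_force"].round(1))
movel([496.7,333,170],max_speed=150); wait(.4); 
c=keymeas(); cv2.imwrite("pics/key_end.png",c["image"])
movep([496.7,170,260],Rz(.2)); wait(.3); shot("scene","sc_end"); shot("wrist","w_end"); t=shot("top","top_end"); print(read_state()["time"])
E
```

```text
85.01340078901191 [-0.6  0.7 -0.7]
 [496.6 333.  169.8] 443 107.5 ((496.1479797363281, 333.36602783203125), (9.425992012023926, 33.324462890625), 50.19328308105469) 63.7
64.925
```

View pics/key_end.png

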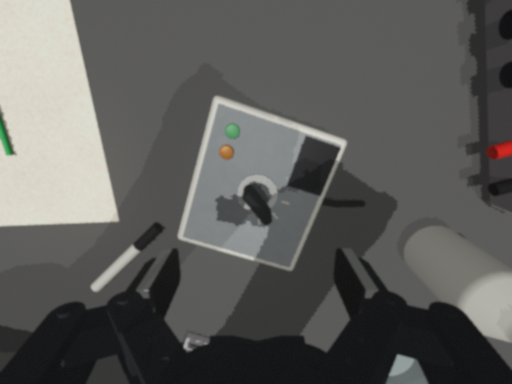

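View pics/sc_end.png

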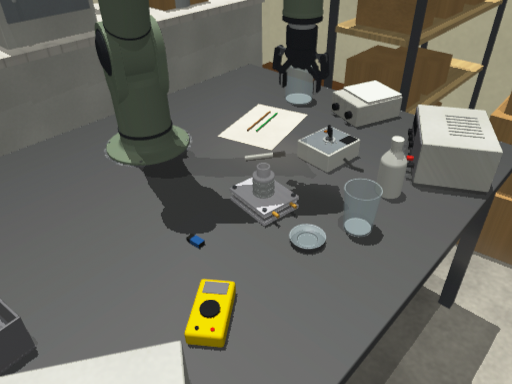

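The measured bow turn is 28.7° (0.50 rad) against an expected 0.60, too close to the limit, so I'll measure it more precisely.

```bash
cat >> h.py <<'E'
def keyang(c,tag=""):
    P=cloud(c); Z=P[...,2]; q=P[(Z>99)&(Z<112)&(np.hypot(P[...,0]-496.6,P[...,1]-332.7)<30)][:,:2]
    r=cv2.minAreaRect(q.astype(np.float32)); e=np.linalg.eigh(np.cov(q.T)); v=e[1][:,1]; print(tag,len(q),"rect",round(r[2],1),"pca",round(np.degrees(np.arctan(v[1]/v[0])),1))
E
python3 - <<'E'
from h import *
keyang(np.load("pics/h_key.npy",allow_pickle=True).item(),"before wrist y1.38"); 
for n in ("top0","scene0","sc_end","top_end","sc6"): keyang(np.load(f"pics/{n}.npy",allow_pickle=True).item(),n)
for y in (0.18,.78):
    movep([496.6,332.7,150],Rz(y)); wait(.4); c=shot("wrist",f"ke{y}"); keyang(c,y)
print(read_state()["time"])
im=np.load("pics/ke0.78.npy",allow_pickle=True).item()["image"]; cv2.imwrite("pics/kez.png",cv2.resize(im[110:290,150:370],None,fx=3,fy=3,interpolation=cv2.INTER_CUBIC))
E
```

```text
before wrist y1.38 358 rect 78.9 pca -11.0
top0 66 rect 78.5 pca -11.4
scene0 25 rect 79.2 pca -7.6
sc_end 22 rect 50.4 pca -44.1
top_end 0 rect 0.0 pca nan
sc6 27 rect 73.4 pca -11.3
0.18 524 rect 48.8 pca -40.3
0.78 485 rect 49.3 pca -40.7
67.2167
  avg = a.mean(axis, **keepdims_kw)
  ret = um.true_divide(
h.py:90: RuntimeWarning: Degrees of freedom <= 0 for slice
  r=cv2.minAreaRect(q.astype(np.float32)); e=np.linalg.eigh(np.cov(q.T)); v=e[1][:,1]; print(tag,len(q),"rect",round(r[2],1),"pca",round(np.degrees(np.arctan(v[1]/v[0])),1))
  c *= np.true_divide(1, fact)
  c *= np.true_divide(1, fact)
```

View pics/kez.png

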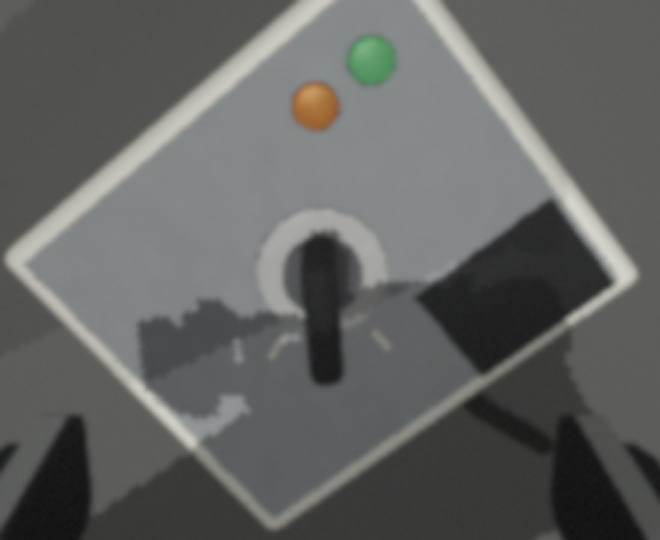

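The key sits at about 0.515 rad, so the spring-back dragged the barrel a little short of the run stop. I'll regrip it and nudge to 0.6 rad, without winding the spring.

```bash
python3 - <<'E'
from h import *
p=[496.7,332.9]
movep([*p,150],Rz(.864)); g=movel([*p,80],max_speed=80,guard=10); print("guard",g)
clamp(); wait(.2); s=read_state(); q0=np.array(s["qpos"]); x=s["tool_rot"][:,0]; y0=np.arctan2(x[1],x[0]); print("yaw",y0,s["torque"].round(3),round(float(s["finger_gap"]),2))
for yt in (.82,.79,.772):
    q=q0.copy(); q[6]-=y0-yt; goto_joints(q); wait(.2); s=read_state(); x=s["tool_rot"][:,0]; print(yt,np.arctan2(x[1],x[0]).round(3),s["torque"].round(3))
open_gripper(); wait(.5)
movel([*p,150],max_speed=150); wait(.3)
movep([*p,150],Rz(.78)); wait(.4); c=shot("wrist","ke2"); keyang(c,"end"); print(read_state()["time"])
E
```

```text
guard False
yaw 0.8639649589961853 [-0.041 -0.055 -0.042] 8.12
0.82 0.821 [ 0.002 -0.119  0.136]
0.79 0.791 [-0.004 -0.088  0.09 ]
0.772 0.772 [ 0.029 -0.12   0.096]
end 487 rect 49.4 pca -40.7
73.575
```

The barrel was already at its stop. The nudge met the key-spring torque at once (about 0.14 N·m above bias, against 0.05 for friction), and the key returned to the same −40.7°. In the crop the bow also points midway between the outer dial ticks, at about (275,347) and (381,340), which is run. So the off angle was really about −6°. I'll do the last checks and then hand in.

```bash
python3 - <<'E'
from h import *
movep([*POST,210],Rz(0)); wait(.4); c=shot("wrist","fin"); P=cloud(c); Z=P[...,2]; r=np.hypot(P[...,0]-511.4,P[...,1]-13.4)
for lo,hi in ((117,127),(91,100)):
    q=P[(Z>lo)&(Z<hi)&(r<45)]; print(len(q),cv2.minEnclosingCircle(q[:,:2].astype(np.float32)),np.median(q[:,2]))
movep([560,-120,260],Rz(0)); wait(.3); t=shot("top","fin_top"); s=shot("scene","fin_sc"); keyang(t,"top"); st=read_state(); print(st["time"],st["ft_force"].round(1),abs(st["qvel"]).max())
E
```

```text
623 ((511.8318176269531, 13.355637550354004), 17.88286018371582) 122.20012777063275
1294 ((511.8870544433594, 13.301607131958008), 28.805370330810547) 96.512565817975
top 66 rect 49.5 pca -41.0
76.3083 [-1.4  0.7  1.1] 0.002717802883806298
```

View pics/fin_sc.png

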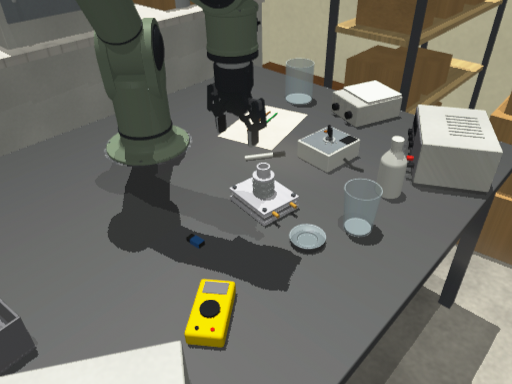

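View pics/fin_top.png

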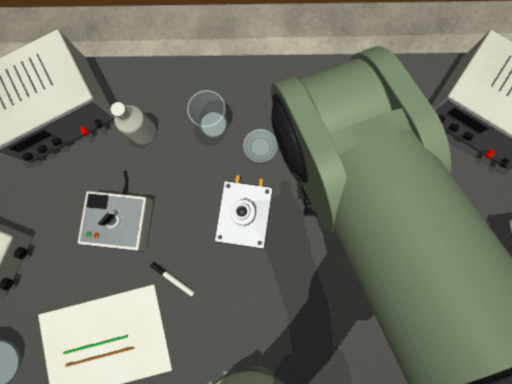

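```bash
python3 -c "
from workcell import *
finish_job(); print(read_state()['time'])"
```

```text
the job is handed in; nothing more can be done
the job is handed in; nothing more can be done
```

I stacked all five disc springs on the post and set the cap on top. I then turned the key to start, held it for about a second and let it go. The job was handed in at about 76 s of the 208 s allowed, and no verdict was reported.

- **Springs:** three were domed and two dished, so they went on domed, dished, domed, dished, domed. The top of the stack read 88.7 mm above the bench, close to the expected 88.
- **Cap:** it is level and centred. Its top read 122.2 mm (122 expected), and its centre is within about 1 mm of the post axis.
- **Bystanders:** none looked moved in the last pictures. The eraser and meter were hidden by the arm in the top view but show in place in the scene view.
- **First grasp:** my first grip on the first spring rode up its cone, so I opened and regripped lower. All later grips held on the first try.
- **Key position:** the cameras disagreed by about 4 mm on where the key was, so I used a compromise; the turn showed little side force.
- **Key angle:** the key came to rest only about 0.515 rad from where it started, not 0.6, so I regripped and nudged it.
    - The nudge met the key spring straight away, and the key returned to the same angle, in line with the run mark.
    - The first turn had also reached the start stop early, so I believe the barrel is at its run stop and started slightly past zero. I have no direct reading of the joint to confirm this.

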